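# Press a power module flush against its stop with a spacer

### The job

The black power module lies loose between the two grey stop blocks of the assembly jig. Take the orange-handled spacer upright by its handle, put its steel foot all the way down in the one gap beside the module that is wide enough for it, centred along the block, then push it sideways so that the module is squared up and pressed flush, with about 10 N, against the block on the far side. Finish while still gripping the spacer and holding that push, so that the module could be screwed down; keep the module on the plate and leave the other things on the bench where they are.

Things in the scene. Friction and masses are not known exactly. Their poses are not given: they have to be found in the camera images.
- jig: Aluminium jig plate fixed on the bench, 130 (x) x 160 (y) x 8 mm; origin at the centre of its underside, top 8 mm above it. The two stop blocks and the module stand on it in a row along its y axis. It stands at a different place and yaw each time.
- thick_stop: The thick grey stop block, fixed on the plate: 64 (x) x 42 (y) x 26 mm high, with two bolt heads 4 mm higher; origin at the centre of its underside. Its x axis runs along the gap, y across it, as the jig's. It is at +42 or -42 mm along the jig's y; the module ends flush against its inner face.
- thin_stop: The thin grey stop block, fixed on the plate: 64 (x) x 10 (y) x 26 mm high, bolt heads 4 mm higher; origin at the centre of its underside, axes as the jig's, on the other side from the thick one (42 mm from the jig's middle). The gap between it and the module is about 20 mm at the start, the one at the thick block only about 4 mm.
- module_center (a point): Centre of the loose transistor module (0.16 kg), 11 mm above its underside. Copper base 34 (its x) x 92 (its y) x 3 mm, black case 32 x 68 mm up to 22 mm, screw terminals up to 30 mm. Its long y axis lies along the gaps (along the jig's x), a little askew and off centre at the start, either way round. Flush against the thick block, its centre is 38 mm from that block's centre line.
- spacer_center (a point): Centre, half-way up, of the loose spacer (0.14 kg), which stands upright on the bench, 80 mm high and 14 mm thick (its y) all the way up: a steel foot 56 mm long (its x) and 42 mm high, on it an orange handle 32 mm long and 38 mm high. This point is 40 mm above its underside. Grip it across the 14 mm, near the upper end (about 62 mm above the underside), so that the fingers stay above the module and blocks.
- relay: Bystander: grey plug-in relay on a dark socket, 27 x 70 x 48 mm; origin at the centre of its underside.
- terminal_plug: Bystander: green 8-pole terminal block, 15 x 41 x 15 mm; origin at the centre of its underside.
- tape: Bystander: yellow roll of tape lying flat, 62 mm across, 15 mm high; origin at the centre of its underside.
Things that resemble listed ones, but are neither listed nor needed, are in the scene too. What is shaped like the part that bears spacer_center but green is not meant.

How it is judged:
By the outcome, as a careful person would: the job done as asked, in the order asked, and still so for the second after the job is handed in, while the arm keeps its last pose, push and grip.
It also fails if it takes over 45 s, if anything falls off the work surface, if the arm or the gripper's body presses on something with over 40 N, if the wrist force passes 120 N, or if a joint passes its speed limit or range.

### The arm

A 7-joint arm with a two-finger parallel gripper is mounted at the origin on a cart in front of the work surface, level with it; the furniture and walls round the work are solid. World frame = base frame: x ahead of the robot, y to its left, z up, the work surface at z = 0. Lengths are in m, angles in rad, forces in N, time in s.
With the tool pointing down it reaches from about 0.35 to 0.9 m from the base axis. Payload 8.1 kg.
Tool frame: the origin (TCP) lies at the very end of the fingers, on their centre line; the grasp point (between the pads) lies 19 mm behind it; x points along the fingers, y is the direction in which the jaws open and shut, and the axes are right-handed (so a half turn about x gives the same grasp; the last joint's range is limited). The gripper opens to 92 mm and grips with 3 to 60 N. Pads are 19 mm wide; open, the fingers measure 130 mm over their backs; the gripper's body (75 mm by 190 mm) begins 47 mm behind the grasp point.
Start: joints at [1.17, 0.434, 0.025, 1.573, -0.012, 1.134, -0.075], TCP at [0.183, -0.598, 0.227] pointing down, gripper open.
Joint ranges: [-2.62, 2.62], [-0.44, 2.09], [-1.27, 1.32], [0.08, 2.57], [-1.32, 4.46], [0.12, 2], [-2.74, 2.74]. Speed limits (rad/s): [2.22, 2.22, 3.01, 3.01, 3.14, 3.14, 3.14].

### API

Orientations are given as a rotation vector (axis times angle).
In Python, from cell import arm gives the robot as it stands.
- The arm moves only by the tool servo_tool, never from a script. Its argument "plan" is a list of rows, each a list of 2 entries, a list of its own where there are three numbers: the shift along the world's x, y, z in cm, then the turn, a rotation vector about the world's x, y, z in degrees. A call has 1 to 12 rows; each row is the pose to reach, as a shift and turn from the pose measured when the call began; what a row does not reach only later rows make up. A row lasts 1/10 s, in which the tool goes at most 50 mm and 8.59 degrees, less where a joint would pass 70% of its speed; a pose out of reach is approached as far as the arm can. A call with a gripper value outside its range is refused whole. "grip" is the opening, from 0 (shut) to 1 (fully open), set as the call begins (left out, the last holds). The fingers move at their own pace and stop on an object; "squeeze" is the grip in N (left out, the last holds). Time passes only in rows, so rows that repeat a pose let the fingers close. It gives the time, the measured TCP pose, the force and the opening at its end, in the units of the state.
- arm.observe(): the state, without advancing time (a new reading comes with each control period).
- arm.get_image(name): name is "scene" or "side" or "wrist"; returns a dict with "frame" (384x512x3 uint8, blue, green, red), "fx", "fy", "cx", "cy" (pixels), "D" ([k1, k2, p1, p2, k3] as OpenCV has them; the pictures are not rectified), "position" and "rotation" of the camera in the world. Camera axes: x right, y down, z forward; pixel columns grow to the right and rows downward; lengths in m; the calibration is good to about 2 mm. A picture is of the moment at which its call begins. There is no depth.
- arm.sign_off(): hands the job in, once; it reports no verdict.
Trained networks look in a picture, given as the dict that the camera call returned (one of the last four; its "shot" number tells which), for a name from the list of things; names that differ only in an ending like _2 or _b are one class to them, and where a whole thing is asked for, a point or a joint stands for the part that bears it (a point fixed in the world has none). Each returns a list of dicts, best first, with "score" (0 to 1); they miss things now and then, are a little off and sometimes report something else, mostly with a low value. They report only what shows in the picture. A call takes as long as a camera call. They do not tell look-alikes from the thing itself.
- arm.search_frame(picture, query): "at" ([column, row] in pixels, amid what is visible of it).
- arm.trace(picture, query): "pixels" (384x512 bool, what is visible of it) and "at" ([column, row] in pixels, amid what is visible of it).
The state is a dict: "clock": time; "joints": joint angles; "dq": joint speeds; "joint_efforts": joint torques, N m; "position": TCP position; "ee_rot": TCP orientation; "force": force on the tool from outside, world axes, zero at the start; "ft_torque": the same for the moment, N m; "width": opening from 0.0 (shut) to 1.0 (fully open).
Only numpy, scipy, OpenCV 4.12 (cv2) and the standard library are available. Lean on these libraries where they do the work, as an engineer would, in place of code of your own. Each camera call takes 0.05 s, during which the arm holds its last target.

## Working session

There is one attempt and no reset: what is moved stays moved. The work goes in short steps, Python scripts to look and compute and a tool call to move; the robot and the scene stay as the last step left them, time stands still between calls to the robot, and variables do not carry over. Pictures are saved under pics/ and viewed, and the job is handed in when it is done.

Besides the shell and the picture viewer there is one more tool, called in YAML: its name, and indented under it one key for each argument. servo_tool: Moves the arm, as the interface text tells. Its arguments: {"type":"object","properties":{"plan":{"type":"array","items":{"type":"array"}},"grip":{"type":"number"},"squeeze":{"type":"number"}},"required":["plan"]}

```bash
mkdir -p pics; ls; cat > h.py <<'E'
import numpy as np, cv2, pickle
from cell import arm
def shot(name, fn):
    p=arm.get_image(name); cv2.imwrite('pics/'+fn+'.png',p['frame']); pickle.dump(p,open('pics/'+fn+'.pkl','wb')); return p
def K(p): return np.array([[p['fx'],0,p['cx']],[0,p['fy'],p['cy']],[0,0,1.]])
def Rm(p):
    r=np.array(p['rotation'],float)
    return r if r.shape==(3,3) else cv2.Rodrigues(r)[0]
def ray(p,uv):
    n=cv2.undistortPoints(np.array([[uv]],float),K(p),np.array(p['D'],float))[0,0]
    return np.array(p['position'],float), Rm(p)@np.array([n[0],n[1],1])
def onz(p,uv,z):
    o,d=ray(p,uv); return o+d*(z-o[2])/d[2]
def proj(p,X):
    R=Rm(p); rv=cv2.Rodrigues(R.T)[0]; t=-R.T@np.array(p['position'],float)
    return cv2.projectPoints(np.array(X,float).reshape(-1,1,3),rv,t,K(p),np.array(p['D'],float))[0][:,0]
E
python3 - <<'E'
from h import *
for n in ['scene','side','wrist']:
    p=shot(n,n+'0'); print(n,p['position'],np.round(Rm(p),3).tolist(),p['fx'])
    for q in ['jig','thick_stop','thin_stop','module_center','spacer_center','relay','terminal_plug','tape']:
        print(q,[(np.round(d['at']).tolist(),round(d['score'],2)) for d in arm.search_frame(p,q)])
s=arm.observe();print(s['position'],s['ee_rot'],s['clock'],s['force'],s['width'])
E
```

```text
pics
scene [-0.06105524  0.47875816  0.48750166] [[-0.579, -0.401, 0.71], [-0.815, 0.293, -0.499], [-0.008, -0.868, -0.496]] 356.57885554616456
jig [([204.0, 253.0], 0.74)]
thick_stop [([215.0, 226.0], 0.62), ([186.0, 244.0], 0.59)]
thin_stop [([218.0, 226.0], 0.51), ([188.0, 246.0], 0.5)]
module_center [([201.0, 239.0], 0.79)]
spacer_center [([288.0, 181.0], 0.82), ([318.0, 171.0], 0.63)]
relay []
terminal_plug []
tape []
side [ 1.29840459 -0.1392891   0.64103326] [[0.216, 0.594, -0.775], [0.977, -0.131, 0.171], [-0.0, -0.794, -0.608]] 402.33497341687774
jig [([323.0, 195.0], 0.91), ([142.0, 261.0], 0.39)]
thick_stop [([308.0, 187.0], 0.75)]
thin_stop [([339.0, 181.0], 0.44)]
module_center [([323.0, 186.0], 0.55)]
spacer_center [([164.0, 217.0], 0.77), ([204.0, 213.0], 0.74)]
relay [([257.0, 236.0], 0.8)]
terminal_plug []
tape [([139.0, 255.0], 0.65)]
wrist [ 0.25167629 -0.57651714  0.38462576] [[0.293, -0.921, -0.257], [-0.956, -0.282, -0.078], [-0.0, 0.269, -0.963]] 281.76965830462035
jig []
thick_stop []
thin_stop []
module_center []
spacer_center []
relay []
terminal_plug []
tape []
[ 0.1833728  -0.59752642  0.2267552 ] [ 2.06132937  0.30903135 -2.06126116] 1.35 [-0.0744966  -0.64214322 -0.11085769] 1.0004020765210653
```

View pics/scene0.png

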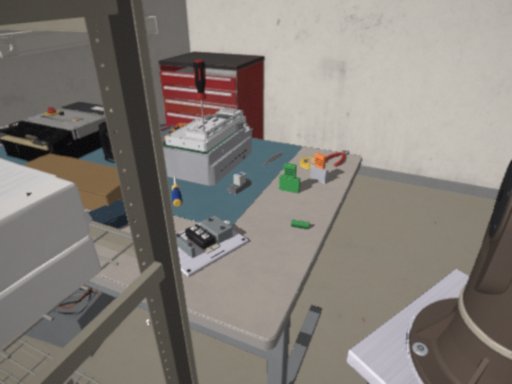

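View pics/side0.png

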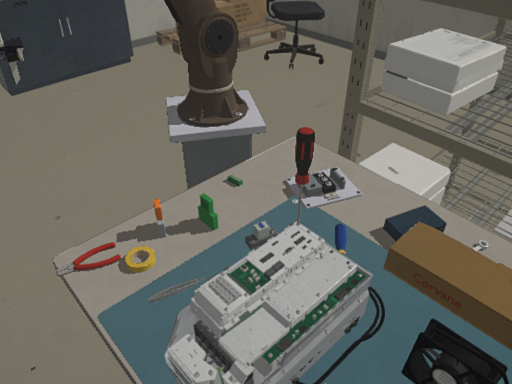

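```bash
python3 - <<'E'
import cv2
a=cv2.imread('pics/scene0.png')[120:300,130:360]
b=cv2.imread('pics/side0.png')[130:290,110:370]
cv2.imwrite('pics/c1.png',cv2.resize(a,None,fx=3.4,fy=3.3,interpolation=3))
cv2.imwrite('pics/c2.png',cv2.resize(b,None,fx=3,fy=3,interpolation=3))
E
```

```text
(no output)
```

View pics/c1.png

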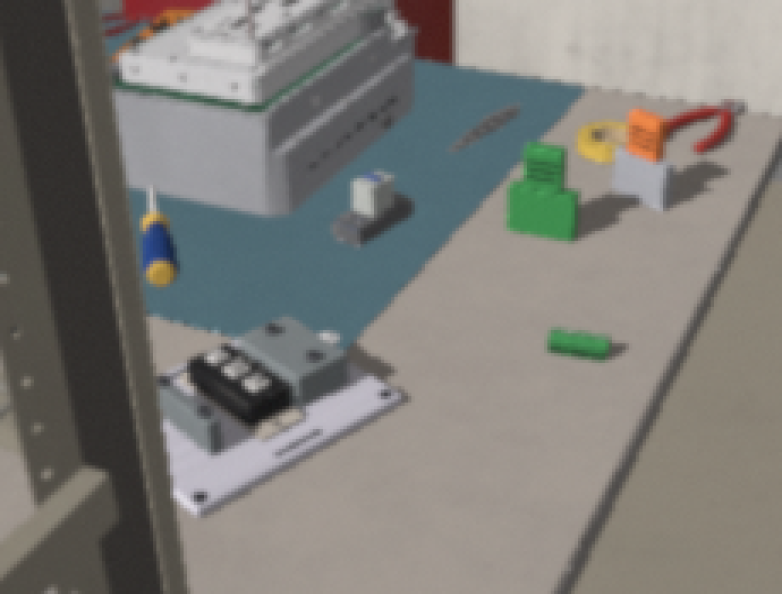

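View pics/c2.png

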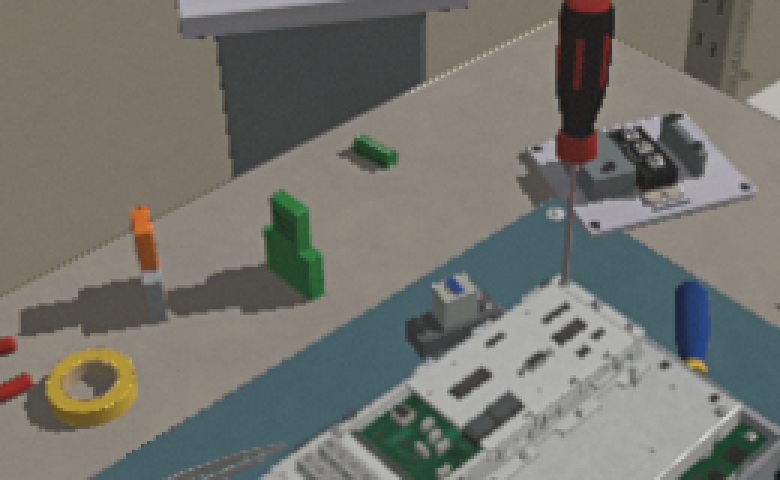

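The scene picture shows the jig at (204,245), the thick block on the right (215,228) and the thin one on the left (186,244). There are two spacer candidates. The orange one with the steel foot is at scene (320,166) and side (157,217). The green look-alike is at scene (290,180) and side (207,213). I'm choosing the orange one, which the crops confirm.

```bash
python3 - <<'E'
from h import *
S=pickle.load(open('pics/scene0.pkl','rb'));D=pickle.load(open('pics/side0.pkl','rb'))
f=lambda x:np.round(x,3).tolist()
def c1(x,y): return (130+(x+.5)/3.4-.5,120+(y+.5)/3.3-.5)
def c2(x,y): return (110+(x+.5)/3-.5,130+(y+.5)/3-.5)
print('spacer foot scene BL,BR', f(onz(S,c1(612,193),0)),f(onz(S,c1(665,210),0)))
print('top of handle scene', f(onz(S,c1(648,118),.08)))
print('side handle top',f(onz(D,c2(142,210),.08)),' foot bottom',f(onz(D,c2(156,320),0)))
print('jig corners scene R',f(onz(S,c1(408,396),.008)),'near',f(onz(S,c1(203,514),.008)))
print('jig corners side', [f(onz(D,c2(*q),.008)) for q in [(525,150),(680,115),(755,190),(594,232)]])
def tri(a,b):
    o1,d1=ray(S,a);o2,d2=ray(D,b)
    A=np.c_[d1,-d2];t=np.linalg.lstsq(A,o2-o1,rcond=None)[0]
    return f((o1+d1*t[0]+o2+d2*t[1])/2),f(np.linalg.norm(o1+d1*t[0]-o2-d2*t[1]))
print('driver',tri((200,62),(305,130)),tri((201,93),(302,184)))
print('green',tri(c1(545,145),c2(285,192)),'spacer',tri(c1(646,110),c2(141,207)))
E
```

```text
spacer foot scene BL,BR [0.607, -0.187, 0.0] [0.557, -0.201, 0.0]
top of handle scene [0.58, -0.195, 0.08]
side handle top [0.575, -0.198, 0.08]  foot bottom [0.609, -0.2, 0.0]
jig corners scene R [0.459, 0.13, 0.008] near [0.434, 0.288, 0.008]
jig corners side [[0.469, 0.131, 0.008], [0.447, 0.287, 0.008], [0.568, 0.308, 0.008], [0.591, 0.155, 0.008]]
driver ([0.77, 0.06, 0.331], 0.004) ([0.798, 0.051, 0.247], 0.006)
green ([0.584, -0.09, 0.084], 0.004) spacer ([0.583, -0.196, 0.087], 0.004)
```

```bash
python3 - <<'E'
from h import *
s=arm.observe();R=cv2.Rodrigues(np.array(s['ee_rot']))[0];print(np.round(R,3))
print(np.degrees(np.arctan2(R[1,1],R[0,1])))
S=pickle.load(open('pics/wrist0.pkl','rb'));print(R.T@(np.array(S['position'])-s['position']))
E
```

```text
[[ 0.     0.293 -0.956]
 [-0.    -0.956 -0.293]
 [-1.     0.    -0.   ]]
-72.94396349959452
[-1.57868888e-01 -4.13385079e-05 -7.14652822e-02]
```

View pics/wrist0.png

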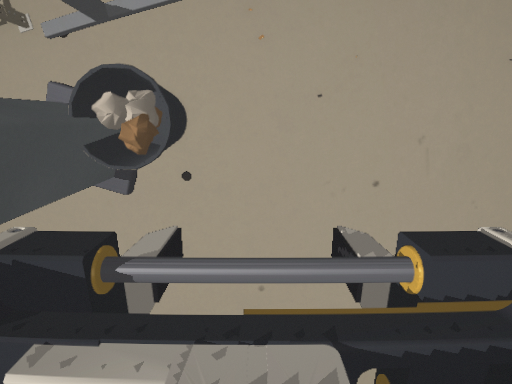

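servo_tool:
  plan:
    - [[3,3,0],[0,0,0]]
    - [[6.5,6.5,0],[0,0,0]]
    - [[10,10,0],[0,0,0]]
    - [[13.5,13.5,0],[0,0,0]]
    - [[17,17,0],[0,0,0]]
    - [[20.5,20.5,0],[0,0,0]]
    - [[24,24,0],[0,0,0]]
    - [[27.5,27.5,-1],[0,0,0]]
    - [[31,31,-2],[0,0,0]]
    - [[34.5,34.5,-3],[0,0,0]]
    - [[37.5,38,-3],[0,0,0]]
    - [[39.5,40,-3],[0,0,0]]
  grip: 0.6

```text
clock: 2.55
position: [0.5806, -0.1929, 0.1964]
ee_rot: [2.06, 0.315, -2.059]
force: [-0.2, -0.8, -0.2]
width: 0.601
```

```bash
python3 - <<'E'
from h import *
p=shot('wrist','wrist1');s=arm.observe();print(s['position'],s['clock'],s['ee_rot'])
E
```

```text
[ 0.58338326 -0.18928933  0.19652886] 2.6 [ 2.06130887  0.32089641 -2.05485962]
```

View pics/wrist1.png

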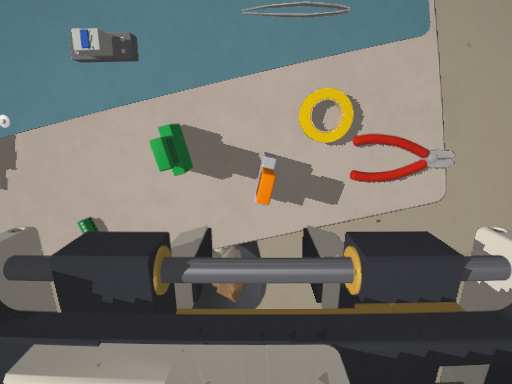

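```bash
python3 - <<'E'
import cv2
a=cv2.imread('pics/wrist1.png')[140:220,235:305]
cv2.imwrite('pics/c3.png',cv2.resize(a,None,fx=7,fy=7,interpolation=3))
E
```

```text
(no output)
```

View pics/c3.png

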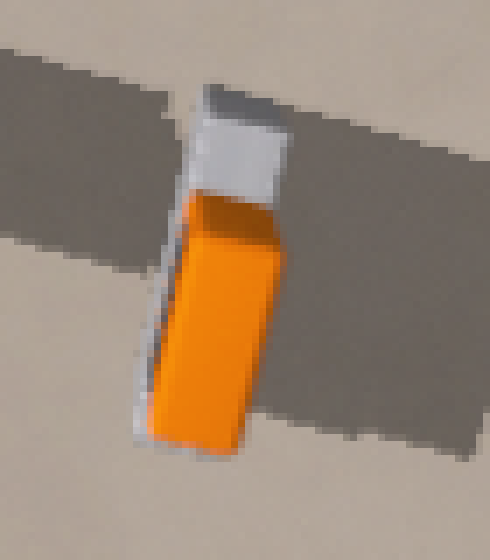

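```bash
python3 - <<'E'
from h import *
p=pickle.load(open('pics/wrist1.pkl','rb'))
c=lambda x,y:(235+(x+.5)/7-.5,140+(y+.5)/7-.5)
T=np.array([onz(p,c(*q),.08) for q in [(193,232),(287,245),(240,455),(148,437)]])
F=np.array([onz(p,c(*q),.042) for q in [(203,118),(290,130)]])
print(np.round(T,4).tolist(),T.mean(0),F)
L=(T[0]+T[1]-T[2]-T[3])/2;W=(T[1]+T[2]-T[0]-T[3])/2
print(np.linalg.norm(L),np.linalg.norm(W),np.degrees(np.arctan2(L[1],L[0])),np.degrees(np.arctan2(W[1],W[0])))
print('far foot center - center',F.mean(0)-T.mean(0))
s=arm.observe();R=cv2.Rodrigues(np.array(s['ee_rot']))[0];print(s['position'],np.degrees(np.arctan2(R[1,1],R[0,1])),R[:,0])
E
```

```text
[[0.6014, -0.1915, 0.08], [0.6036, -0.2048, 0.08], [0.5721, -0.208, 0.08], [0.5707, -0.1944, 0.08]] [ 0.58693199 -0.19967142  0.08      ] [[ 0.61272171 -0.19026104  0.042     ]
 [ 0.61500895 -0.20398998  0.042     ]]
0.031218307594221877 0.013523362063419303 5.553043800621145 -82.48081470597423
far foot center - center [ 0.02693334  0.00254591 -0.038     ]
[ 0.58338326 -0.18928933  0.19652886] -72.4735253931767 [ 0.00252741  0.00393252 -0.99998907]
```

servo_tool:
  plan:
    - [[0.2,-0.5,-2],[0,0,-4]]
    - [[0.4,-1,-5],[0,0,-8]]
    - [[0.4,-1,-8],[0,0,-11]]
    - [[0.4,-1,-9],[0,0,-11.5]]
    - [[0.4,-1,-9.5],[0,0,-11.5]]
    - [[0.4,-1,-9.5],[0,0,-11.5]]

```text
clock: 3.2
position: [0.5876, -0.1994, 0.1019]
ee_rot: [2.172, 0.119, -2.164]
force: [-0.3, -0.9, 0.4]
width: 0.596
```

```bash
python3 - <<'E'
from h import *
p=shot('wrist','wrist2')
s=arm.observe();R=cv2.Rodrigues(np.array(s['ee_rot']))[0];print(s['position'],np.degrees(np.arctan2(R[1,1],R[0,1])),R[:,0])
cv2.imwrite('pics/c4.png',cv2.resize(p['frame'][60:300,180:340],None,fx=2.5,fy=2.5,interpolation=3))
E
```

```text
[ 0.58803528 -0.19949435  0.10262884] -83.9160656658278 [ 0.00468289  0.00306231 -0.99998435]
```

View pics/c4.png

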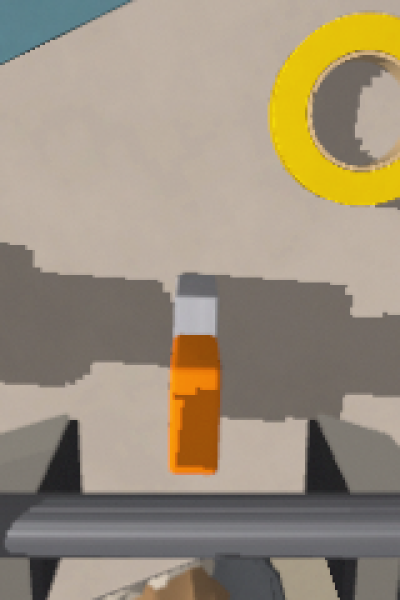

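```bash
python3 - <<'E'
from h import *
p=pickle.load(open('pics/wrist2.pkl','rb'))
c=lambda x,y:(180+(x+.5)/2.5-.5,60+(y+.5)/2.5-.5)
T=np.array([onz(p,c(*q),.08) for q in [(171,366),(219,368),(217,473),(169,471)]])
F=np.array([onz(p,c(*q),.042) for q in [(176,297),(217,297)]])
print(np.round(T,4).tolist(),T.mean(0),F)
L=(T[0]+T[1]-T[2]-T[3])/2;W=(T[1]+T[2]-T[0]-T[3])/2
print(np.linalg.norm(L),np.linalg.norm(W),np.degrees(np.arctan2(L[1],L[0])),np.degrees(np.arctan2(W[1],W[0])))
E
```

```text
[[0.6022, -0.1919, 0.08], [0.603, -0.2048, 0.08], [0.5724, -0.2078, 0.08], [0.5715, -0.1944, 0.08]] [ 0.58726521 -0.1997135   0.08      ] [[ 0.61317671 -0.19118243  0.042     ]
 [ 0.61454845 -0.20403874  0.042     ]]
0.03072395808527034 0.01314142071222859 5.055120173484647 -86.42960652176117
```

servo_tool:
  plan:
    - [[-0.1,0,-2],[0,0,0]]
    - [[-0.1,0,-4],[-0.2,0.3,0]]
    - [[-0.1,0,-5.3],[-0.2,0.3,0]]
    - [[-0.1,0,-5.8],[-0.2,0.3,0]]
    - [[-0.1,0,-5.8],[-0.2,0.3,0]]

```text
clock: 3.75
position: [0.5871, -0.1995, 0.0447]
ee_rot: [2.166, 0.115, -2.167]
force: [0.0, 0.2, -0.6]
width: 0.6
```

servo_tool:
  plan:
    - [[0,0,0],[0,0,0]]
    - [[0,0,0],[0,0,0]]
    - [[0,0,0],[0,0,0]]
    - [[0,0,0],[0,0,0]]
    - [[0,0,0],[0,0,0]]
    - [[0,0,0],[0,0,0]]
  grip: 0
  squeeze: 40

```text
clock: 4.35
position: [0.5871, -0.1995, 0.0448]
ee_rot: [2.166, 0.115, -2.167]
force: [-1.9, 0.2, 1.8]
width: 0.151
```

servo_tool:
  plan:
    - [[0,0,1.5],[0,0,0]]
    - [[0,0,4],[0,0,0]]
    - [[0,0,7.5],[0,0,0]]
    - [[0,0,11.5],[0,0,0]]
    - [[0,0,15],[0,0,0]]
    - [[0,0,17.5],[0,0,0]]
    - [[0,0,18.5],[0,0,0]]

```text
clock: 5.05
position: [0.5883, -0.1998, 0.2338]
ee_rot: [2.171, 0.113, -2.161]
force: [0.6, -0.2, -0.8]
width: 0.152
```

```bash
python3 - <<'E'
from h import *
S=pickle.load(open('pics/scene0.pkl','rb'));D=pickle.load(open('pics/side0.pkl','rb'))
for a in [(100,50),(140,200),(190,330)]:
  for b in [(343,150),(368,20)]:
    o1,d1=ray(S,a);o2,d2=ray(D,b)
    A=np.c_[d1[:2],-d2[:2]];t=np.linalg.solve(A,(o2-o1)[:2]);print(a,b,o1+d1*t[0],(o2+d2*t[1])[2])
E
```

```text
(100, 50) (343, 150) [0.22575379 0.41316938 0.45081834] -0.08419201890746186
(100, 50) (368, 20) [0.28132292 0.40046159 0.44371096] 0.35999533446620974
(140, 200) (343, 150) [0.25643509 0.39736728 0.30362294] -0.0634482196905336
(140, 200) (368, 20) [0.31585989 0.38213331 0.26920628] 0.3695385199024992
(190, 330) (343, 150) [ 0.45291174  0.29617387 -0.16202768] 0.06939075582934551
(190, 330) (368, 20) [ 0.52831046  0.26938884 -0.25731332] 0.42824242449519323
```

```bash
python3 - <<'E'
from h import *
S=pickle.load(open('pics/scene0.pkl','rb'));D=pickle.load(open('pics/side0.pkl','rb'))
from scipy.optimize import least_squares
# scene post centre line (100,0)?,(118,20),(150,200),(178,350); side centre (368,20),(347,150)
def line(p,X,pts):
    q=proj(p,[[X[0],X[1],z] for z in np.linspace(-.3,.6,60)])
    return [np.interp(v,q[np.argsort(q[:,1]),1],q[np.argsort(q[:,1]),0])-u for u,v in pts]
r=least_squares(lambda X:line(S,X,[(118,20),(150,200),(178,350)])+line(D,X,[(368,20),(347,150)]),[.25,.42]);print(r.x,r.fun)
for X in [(.1,.45),(.2,.45),(.3,.4),(.25,.42)]:
  print(X,line(S,X,[(118,20),(150,200),(178,350)]),line(D,X,[(368,20),(347,150)]))
E
```

```text
[0.36100865 0.35754774] [ 0.3269929  -0.15174037 -0.35551208 -0.23113845  0.28044704]
(0.1, 0.45) [np.float64(-46.08137734686953), np.float64(-36.448207432818265), np.float64(-27.632431079991875)] [np.float64(-13.590249857512731), np.float64(-10.72241953979102)]
(0.2, 0.45) [np.float64(-78.38323033176306), np.float64(-61.78550183821707), np.float64(-46.708391874448864)] [np.float64(2.004268550052302), np.float64(2.1222187813039)]
(0.3, 0.4) [np.float64(-28.514046701192285), np.float64(-22.69921261210294), np.float64(-17.293636187433975)] [np.float64(3.2623338088826586), np.float64(3.1591227862461437)]
(0.25, 0.42) [np.float64(-41.41290718938282), np.float64(-32.796777048881566), np.float64(-24.885658313090232)] [np.float64(0.9599281749660804), np.float64(1.2617814041932434)]
```

```bash
python3 - <<'E'
import cv2
a=cv2.imread('pics/side0.png')[0:240,270:512]
cv2.imwrite('pics/c5.png',cv2.resize(a,None,fx=2.4,fy=2.4,interpolation=3))
a=cv2.imread('pics/scene0.png')[0:384,0:256]
cv2.imwrite('pics/c6.png',cv2.resize(a,None,fx=1.5,fy=1.5,interpolation=3))
E
```

```text
(no output)
```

View pics/c5.png

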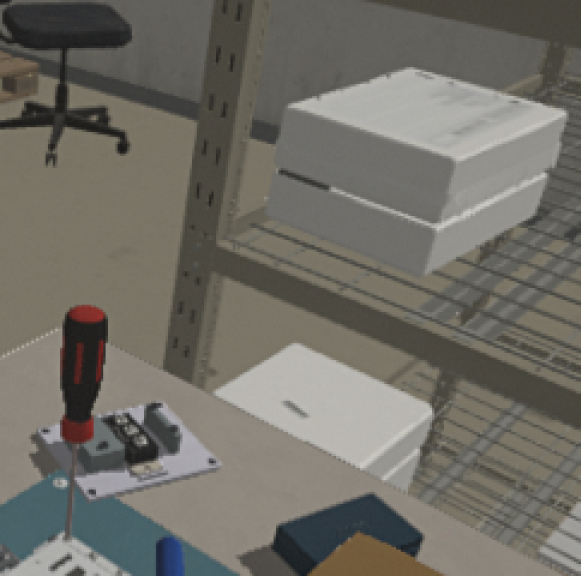

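View pics/c6.png

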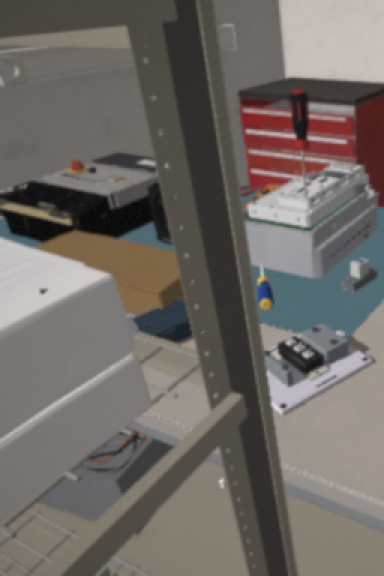

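```bash
python3 - <<'E'
from h import *
S=pickle.load(open('pics/scene0.pkl','rb'));D=pickle.load(open('pics/side0.pkl','rb'))
c=lambda x,y:(270+x/2.4,y/2.4)
print('bench edge',[np.round(onz(D,c(*q),0),3) for q in [(60,330),(210,395),(350,465),(480,535)]])
for q in [(222,245),(222,275)]:
  o,d=ray(D,c(*q)); print('beam at post', o+d*((.36-o[0])/d[0]))
for z in [.1,.15,.2,.25]:
  print(z,[np.round(onz(D,c(*q),z),3) for q in [(222,278),(400,345),(570,425)]],np.round(onz(S,(157,267),z),3))
q=proj(D,[[.36,.36,z] for z in [0,.1,.2,.3]]); print((q-[270,0])*2.4)
E
```

```text
bench edge [array([0.248, 0.229, 0.   ]), array([0.433, 0.359, 0.   ]), array([0.593, 0.453, 0.   ]), array([0.725, 0.525, 0.   ])]
beam at post [0.36       0.38101875 0.15864097]
beam at post [0.36       0.38776986 0.11931138]
0.1 [array([0.333, 0.404, 0.1  ]), array([0.521, 0.531, 0.1  ]), array([0.693, 0.616, 0.1  ])] [0.387 0.358 0.1  ]
0.15 [array([0.422, 0.354, 0.15 ]), array([0.593, 0.469, 0.15 ]), array([0.749, 0.547, 0.15 ])] [0.329 0.374 0.15 ]
0.2 [array([0.511, 0.303, 0.2  ]), array([0.664, 0.407, 0.2  ]), array([0.805, 0.477, 0.2  ])] [0.272 0.389 0.2  ]
0.25 [array([0.6  , 0.253, 0.25 ]), array([0.736, 0.345, 0.25 ]), array([0.861, 0.407, 0.25 ])] [0.214 0.405 0.25 ]
[[186.36566659 363.05648097]
 [198.02036647 291.7504864 ]
 [210.66263731 213.01477719]
 [224.35423238 125.94873682]]
```

servo_tool:
  plan:
    - [[-1,2,0],[0,0,0]]
    - [[-2,5,0],[0,0,0]]
    - [[-3.5,8.5,0],[0,0,0]]
    - [[-5,12,0],[0,0,0]]
    - [[-6.5,16,0],[0,0,0]]
    - [[-8,20,0],[0,0,0]]
    - [[-9.5,24,0],[0,0,0]]
    - [[-11,28,0],[0,0,0]]
    - [[-12,31,0],[0,0,0]]
    - [[-12.5,32.5,0],[0,0,0]]
    - [[-12.8,33,0],[0,0,0]]
    - [[-12.8,33,0],[0,0,0]]

```text
clock: 6.25
position: [0.4597, 0.1302, 0.2335]
ee_rot: [2.169, 0.114, -2.161]
force: [0.6, -0.3, -1.3]
width: 0.147
```

```bash
python3 - <<'E'
from h import *
p=shot('wrist','wrist3')
s=arm.observe();R=cv2.Rodrigues(np.array(s['ee_rot']))[0];print(s['position'],np.degrees(np.arctan2(R[1,1],R[0,1])),R[:,0],s['force'],s['dq'])
E
```

```text
[0.4602091  0.12933304 0.23349333] -83.93210966840834 [ 0.00379811 -0.00225464 -0.99999025] [ 0.61653061 -0.99282761 -1.44485142] [ 0.01493234  0.00177546  0.01412099 -0.00534545  0.00333625 -0.00164878
  0.00191358]
```

View pics/wrist3.png

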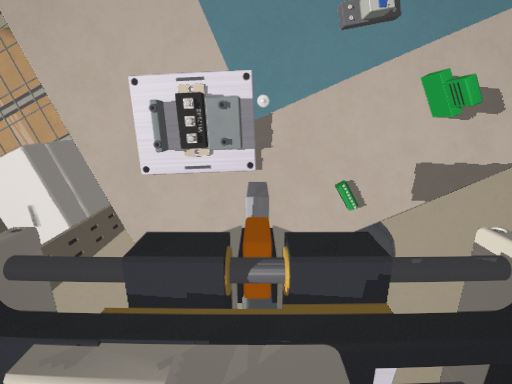

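```bash
python3 - <<'E'
import cv2
a=cv2.imread('pics/wrist3.png')[60:185,120:280]
cv2.imwrite('pics/c7.png',cv2.resize(a,None,fx=5,fy=4.8,interpolation=3))
E
```

```text
(no output)
```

View pics/c7.png

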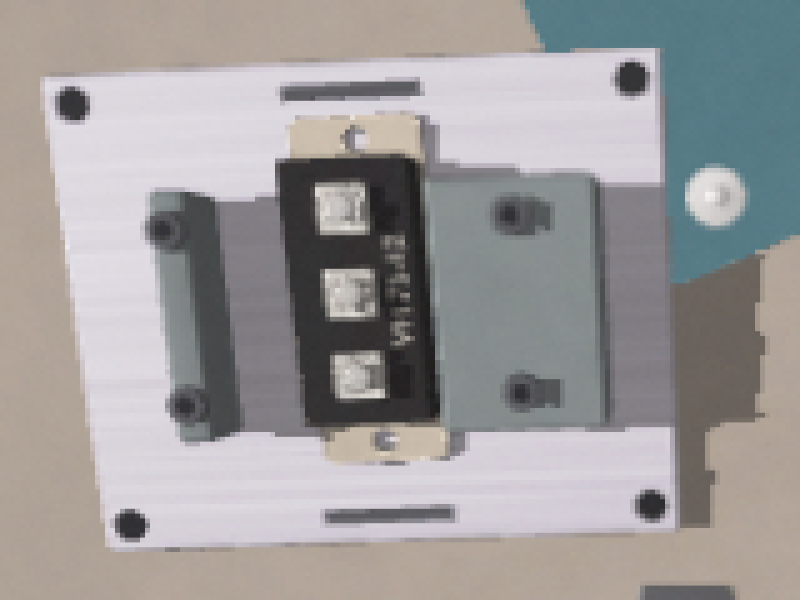

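```bash
cat > jig.py <<'E'
from h import *
from scipy.optimize import least_squares
p=pickle.load(open('pics/wrist3.pkl','rb'))
c=lambda x,y:np.array((120+(x+.5)/5-.5,60+(y+.5)/4.8-.5))
# jig local pts (x,y,z): far=+x
obs=[((.065,.08,.008),(42,77)),((.065,-.08,.008),(660,48)),((-.065,-.08,.008),(680,528)),((-.065,.08,.008),(108,548)),
 ((.032,-.063,.034),(598,177)),((-.032,-.063,.034),(606,424)),((.032,-.021,.034),(428,180)),((.032,.047,.034),(150,190)),((-.032,.047,.034),(180,440))]
X=np.array([o[0] for o in obs]);U=np.array([c(*o[1]) for o in obs])
def W(q,X):
    a=q[2];R=np.array([[np.cos(a),-np.sin(a)],[np.sin(a),np.cos(a)]]);X=np.array(X,float)
    return np.c_[X[:,:2]@R.T+q[:2],X[:,2]]
r=least_squares(lambda q:(proj(p,W(q,X))-U).ravel(),[.51,.217,.14],loss='soft_l1')
q=r.x
def J(P): 
    a=q[2];d=np.array(P)[:2]-q[:2];return np.array([np.cos(a)*d[0]+np.sin(a)*d[1],-np.sin(a)*d[0]+np.cos(a)*d[1]])
if __name__=='__main__':
    print(q[:2],np.degrees(q[2]),np.round((proj(p,W(q,X))-U),1).tolist())
    for n,z,pts in [('case',.030,[(277,160),(415,157),(440,418),(305,425)]),('base',.011,[(290,118),(425,115),(447,460),(328,460)])]:
        M=np.array([J(onz(p,c(*t),z)) for t in pts]);print(n,np.round(M*1000,1).tolist(),np.round(M.mean(0)*1000,1))
    q2=np.round(proj(p,W(q,[(.032,.037,.034),(-.032,.037,.034),(.032,.037,.008)])),1);print(q2)
    for lx,ly in [(0,.026),(0,.013)]: print(W(q,[(lx,ly,0)]))
E
python3 jig.py
```

```text
[0.51621441 0.21939095] 7.953882073543199 [[-0.2, -0.9], [1.1, -0.3], [0.5, 1.1], [-0.1, 0.8], [0.1, -1.1], [0.9, 0.9], [-0.7, -0.4], [-0.8, -0.1], [-0.5, 0.7]]
case [[38.1, 15.4], [37.5, -18.4], [-28.2, -19.6], [-28.8, 15.1]] [ 4.6 -1.9]
base [[50.4, 16.2], [49.8, -18.3], [-41.5, -17.3], [-40.4, 14.9]] [ 4.6 -1.1]
[[156.9  98.7]
 [162.9 151.7]
 [163.7 100.1]]
[[0.51261663 0.24514083 0.        ]]
[[0.51441552 0.23226589 0.        ]]
```

```bash
python3 - <<'E'
import cv2
a=cv2.imread('pics/wrist3.png')[170:310,220:300]
cv2.imwrite('pics/c8.png',cv2.resize(a,None,fx=5,fy=4.2,interpolation=3))
E
```

```text
(no output)
```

View pics/c8.png

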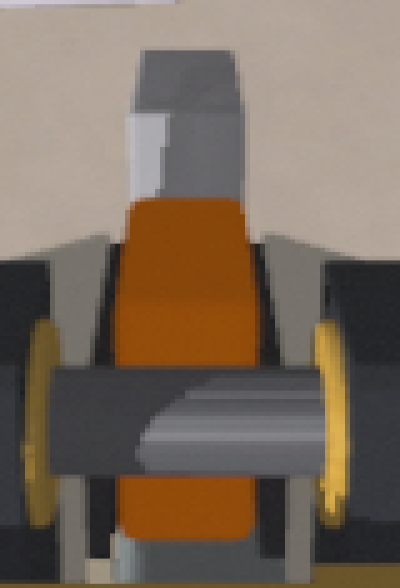

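```bash
python3 - <<'E'
from h import *
from scipy.optimize import least_squares
p=pickle.load(open('pics/wrist3.pkl','rb'))
c=lambda x,y:np.array((220+(x+.5)/5-.5,170+(y+.5)/4.2-.5))
obs=[((28,7,0),(142,50)),((28,-7,0),(232,50)),((28,7,42),(128,113)),((28,-7,42),(243,113)),((16,7,42),(128,200)),((16,-7,42),(243,200)),((16,7,80),(118,303)),((16,-7,80),(258,303)),((-16,7,80),(117,537)),((-16,-7,80),(252,537))]
X=np.array([o[0] for o in obs])/1000.;U=np.array([c(*o[1]) for o in obs])
X[:,2]-=.062
def W(q):
    R=cv2.Rodrigues(np.array([q[4],q[5],q[3]]))[0]
    return X@R.T+q[:3]
f=lambda q:np.r_[(proj(p,W(q))-U).ravel(),q[4:]*100]
r=least_squares(f,[.46,.13,.2525,.1,0,0],loss='soft_l1');q=r.x
print(q[:3],np.degrees(q[3:]));print(np.round(r.fun,1).tolist())
E
```

```text
[0.45726536 0.13006082 0.24638987] [ 5.74132978  0.03614195 -0.30965659]
[-0.5, 0.4, 0.1, 0.5, 0.2, 0.5, 0.3, 0.6, 0.3, -1.6, -0.1, -1.5, -0.5, -0.2, 0.1, -0.1, 0.2, 0.2, -0.0, 0.3, 0.1, -0.5]
```

```bash
python3 - <<'E'
from h import *
from scipy.optimize import least_squares
p=pickle.load(open('pics/wrist3.pkl','rb'))
c=lambda x,y:np.array((220+(x+.5)/5-.5,170+(y+.5)/4.2-.5))
obs=[((28,7,0),(142,50)),((28,-7,0),(232,50)),((28,7,42),(128,113)),((28,-7,42),(243,113)),((16,7,42),(128,200)),((16,-7,42),(243,200)),((16,7,80),(118,303)),((16,-7,80),(258,303)),((-16,7,80),(117,537)),((-16,-7,80),(252,537))]
X=np.array([o[0] for o in obs])/1000.;U=np.array([c(*o[1]) for o in obs])
X[:,2]-=.062
def W(q):
    R=cv2.Rodrigues(np.array([q[4],q[5],q[3]]))[0]
    return X@R.T+q[:3]
f=lambda q:np.r_[(proj(p,W(np.r_[q[:2],.2507,q[2],0,0]))-U).ravel()]
r=least_squares(f,[.46,.13,.1],loss='soft_l1');q=r.x
print(q,np.degrees(q[2]));print(np.round(r.fun,1).tolist())
E
```

```text
[0.45891428 0.13025419 0.10081589] 5.776325112202698
[-0.7, -0.2, 0.3, -0.1, -0.1, -0.2, 0.5, -0.1, -0.0, -1.7, 0.2, -1.6, -1.1, 0.1, 0.5, 0.2, -0.3, 2.4, 0.4, 2.6]
```

servo_tool:
  plan:
    - [[1,2,0],[0,0,0]]
    - [[2.5,5,0],[0,0,1]]
    - [[4,8.5,0],[0,0,1.9]]
    - [[5,11,-1],[0,0,1.9]]
    - [[5.3,11.6,-3],[0.1,0.2,1.9]]
    - [[5.3,11.6,-6],[0.1,0.2,1.9]]
    - [[5.3,11.6,-9],[0.1,0.2,1.9]]
    - [[5.3,11.6,-12],[0.1,0.2,1.9]]
    - [[5.3,11.6,-13.5],[0.1,0.2,1.9]]
    - [[5.3,11.6,-13.8],[0.1,0.2,1.9]]
    - [[5.3,11.6,-13.8],[0.1,0.2,1.9]]

```text
clock: 7.4
position: [0.5137, 0.2441, 0.0952]
ee_rot: [2.149, 0.147, -2.15]
force: [0.5, 0.4, -0.7]
width: 0.151
```

```bash
python3 - <<'E'
from h import *
p=shot('wrist','wrist4');b=shot('scene','scene4');d=shot('side','side4')
s=arm.observe();R=cv2.Rodrigues(np.array(s['ee_rot']))[0];print(s['position'],np.degrees(np.arctan2(R[1,1],R[0,1])),R[:,0],s['force'],s['clock'])
cv2.imwrite('pics/c9.png',cv2.resize(p['frame'][30:290,140:380],None,fx=2.3,fy=2.3,interpolation=3))
cv2.imwrite('pics/c10.png',np.hstack([cv2.resize(b['frame'][170:290,150:270],None,fx=3.3,fy=4,interpolation=3),cv2.resize(d['frame'][120:240,270:390],None,fx=3.3,fy=4,interpolation=3)]))
E
```

```text
[0.51415925 0.24532811 0.09663591] -82.07219351053226 [ 2.10179144e-03  3.12635710e-04 -9.99997742e-01] [-0.75051284  1.0670679  -1.53013033] 7.55
```

View pics/c9.png

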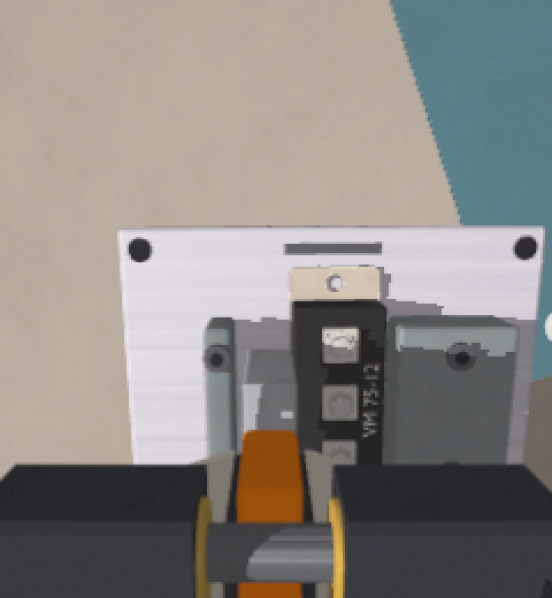

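View pics/c10.png

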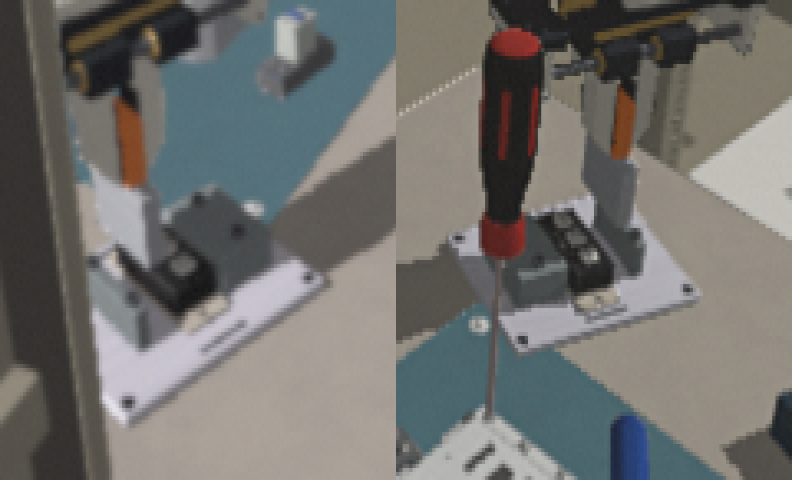

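```bash
python3 - <<'E'
import cv2
a=cv2.imread('pics/wrist4.png')[120:235,185:375]
cv2.imwrite('pics/c11.png',cv2.resize(a,None,fx=4.2,fy=5,interpolation=3))
E
```

```text
(no output)
```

View pics/c11.png

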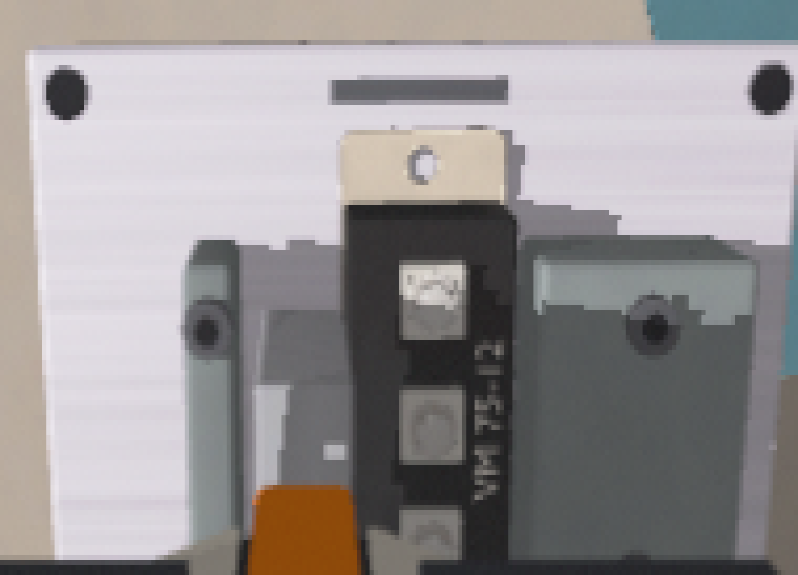

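```bash
cat > jig4.py <<'E'
from h import *
from scipy.optimize import least_squares
p=pickle.load(open('pics/wrist4.pkl','rb'))
c=lambda x,y:np.array((185+(x+.5)/4.2-.5,120+(y+.5)/5-.5))
obs=[((.065,.08,.008),(27,50)),((.065,-.08,.008),(800,45)),((.032,-.021,.034),(535,258)),((.032,-.063,.034),(752,258)),((.032,.047,.034),(188,264)),((.032,.037,.034),(240,264))]
X=np.array([o[0] for o in obs]);U=np.array([c(*o[1]) for o in obs])
def W(q,X):
    a=q[2];R=np.array([[np.cos(a),-np.sin(a)],[np.sin(a),np.cos(a)]]);X=np.array(X,float)
    return np.c_[X[:,:2]@R.T+q[:2],X[:,2]]
r=least_squares(lambda q:(proj(p,W(q,X))-U).ravel(),[.51,.217,.14],loss='soft_l1')
q=r.x
def J(P): 
    a=q[2];d=np.array(P)[:2]-q[:2];return np.array([np.cos(a)*d[0]+np.sin(a)*d[1],-np.sin(a)*d[0]+np.cos(a)*d[1]])
print(q[:2],np.degrees(q[2]),np.round((proj(p,W(q,X))-U),1).tolist())
for n,z,pts in [('case',.030,[(345,212),(515,212)]),('base',.011,[(340,132),(507,132)]),('foot',.0515,[(262,310),(348,310)]),('foottop',.0935,[(255,385),(353,385)]),('handlefar',.0935,[(254,487),(353,487)])]:
    M=np.array([J(onz(p,c(*t),z)) for t in pts]);print(n,np.round(M*1000,1).tolist(),np.round(M.mean(0)*1000,1))
s=arm.observe();print(J(s['position']))
E
python3 jig4.py
```

```text
[0.5159058  0.22031176] 8.339012814594708 [[-1.1, -0.5], [2.6, -0.8], [1.2, 0.7], [2.3, 0.4], [-2.4, 0.3], [-2.1, 0.1]]
case [[39.6, 15.5], [39.3, -16.7]] [39.4 -0.6]
base [[50.4, 15.9], [50.1, -18.0]] [50.3 -1.1]
foot [[28.5, 30.7], [28.4, 15.7]] [28.4 23.2]
foottop [[28.7, 30.3], [28.6, 16.6]] [28.7 23.5]
handlefar [[16.0, 30.7], [15.9, 16.6]] [16.  23.6]
[0.00190003 0.02500516]
```

```bash
cat >> jig4.py <<'E'
print('--- with free focal scale / dz')
for mode in ['dz','f']:
    def P(k):
        pp=dict(p)
        if mode=='dz': pp['position']=np.array(p['position'])+[0,0,k]
        else: pp['fx']=p['fx']*(1+k);pp['fy']=p['fy']*(1+k)
        return pp
    r=least_squares(lambda v:(proj(P(v[3]),W(v,X))-U).ravel(),[.51,.217,.14,0],loss='soft_l1')
    q=r.x[:3]; pp=P(r.x[3]); print(mode,r.x,np.round((proj(pp,W(q,X))-U),1).tolist())
    for n,z,pts in [('case',.030,[(345,212),(515,212)]),('base',.011,[(340,132),(507,132)]),('foot',.0515,[(262,310),(348,310)]),('foottop',.0935,[(255,385),(353,385)])]:
        M=np.array([J(onz(pp,c(*t),z)) for t in pts]);print(n,np.round(M*1000,1).tolist())
E
python3 jig4.py | sed -n '/---/,$p'
```

```text
--- with free focal scale / dz
dz [0.51514052 0.21950742 0.14660311 0.00654978] [[1.4, 0.4], [0.1, -0.1], [0.4, 0.3], [-0.0, -0.1], [-0.7, -0.1], [-0.8, -0.2]]
case [[39.5, 15.9], [39.2, -17.2]]
base [[50.7, 16.3], [50.4, -18.5]]
foot [[28.0, 31.6], [27.8, 16.2]]
foottop [[27.8, 31.3], [27.7, 17.0]]
f [ 0.51692512  0.21979576  0.14656434 -0.02771762] [[1.4, 0.4], [0.0, -0.1], [0.5, 0.3], [0.1, -0.1], [-0.8, -0.1], [-0.9, -0.3]]
case [[39.4, 15.9], [39.1, -17.2]]
base [[50.7, 16.3], [50.4, -18.5]]
foot [[27.9, 31.5], [27.8, 16.2]]
foottop [[27.8, 31.1], [27.7, 17.0]]
```

servo_tool:
  plan:
    - [[0,0.15,0],[0,0,0]]
    - [[0,0.25,0],[0,0.1,0.2]]
    - [[0,0.25,-0.4],[0,0.1,0.2]]
    - [[0,0.25,-0.8],[0,0.1,0.2]]
    - [[0,0.25,-1.2],[0,0.1,0.2]]
    - [[0,0.25,-1.6],[0,0.1,0.2]]
    - [[0,0.25,-2.0],[0,0.1,0.2]]
    - [[0,0.25,-2.4],[0,0.1,0.2]]
    - [[0,0.25,-2.4],[0,0.1,0.2]]

```text
clock: 8.45
position: [0.5138, 0.2476, 0.0719]
ee_rot: [2.147, 0.152, -2.148]
force: [-0.7, -1.3, -1.6]
width: 0.15
```

```bash
python3 - <<'E'
from h import *
p=shot('wrist','wrist5')
s=arm.observe();R=cv2.Rodrigues(np.array(s['ee_rot']))[0];print(s['position'],np.degrees(np.arctan2(R[1,1],R[0,1])),R[:,0],s['force'],s['clock'])
cv2.imwrite('pics/c12.png',cv2.resize(p['frame'][100:235,185:375],None,fx=4.2,fy=4.4,interpolation=3))
E
```

```text
[0.51400544 0.24771006 0.07228315] -81.8694055196255 [-1.49857610e-04  2.66003453e-05 -9.99999988e-01] [ 0.76493193 -0.60076995 -0.94410139] 8.5
```

View pics/c12.png

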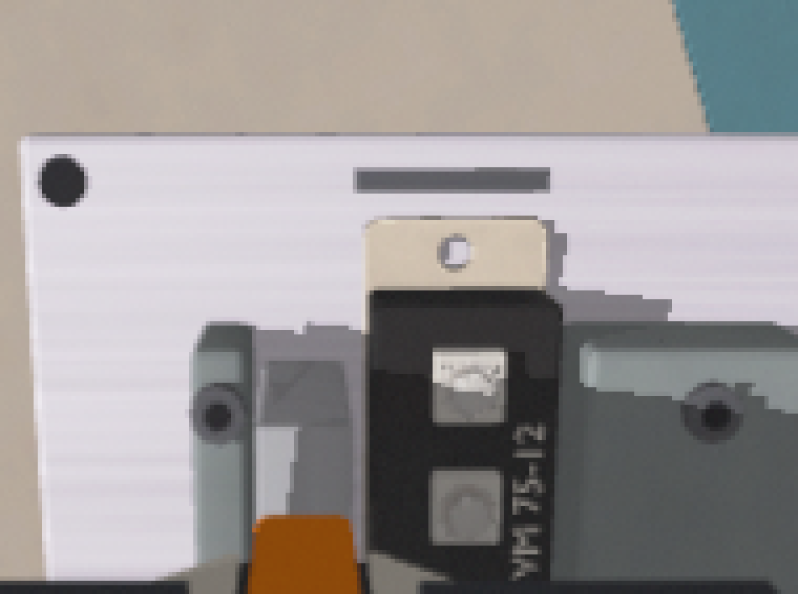

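servo_tool:
  plan:
    - [[0,-0.03,-0.4],[0,0,0]]
    - [[0,-0.05,-0.8],[0,0,0]]
    - [[0,-0.05,-1.2],[0,0,0]]
    - [[0,-0.05,-1.5],[0,0,0]]
    - [[0,-0.05,-1.7],[0,0,0]]
    - [[0,-0.05,-1.8],[0,0,0]]
    - [[0,-0.05,-1.8],[0,0,0]]

```text
clock: 9.2
position: [0.5139, 0.2472, 0.0542]
ee_rot: [2.147, 0.153, -2.148]
force: [-0.1, 0.1, -0.6]
width: 0.152
```

servo_tool:
  plan:
    - [[0,0,-0.05],[0,0,0]]
    - [[0,0,-0.1],[0,0,0]]
    - [[0,0,-0.14],[0,0,0]]
    - [[0,0,-0.14],[0,0,0]]

```text
clock: 9.6
position: [0.514, 0.2472, 0.0528]
ee_rot: [2.148, 0.153, -2.148]
force: [-0.4, 0.1, -2.2]
width: 0.148
```

servo_tool:
  plan:
    - [[0,0,-0.03],[0,0,0]]
    - [[0,0,-0.06],[0,0,0]]
    - [[0,0,-0.06],[0,0,0]]

```text
clock: 9.9
position: [0.514, 0.2472, 0.0528]
ee_rot: [2.148, 0.153, -2.148]
force: [-2.8, -1.6, 5.8]
width: 0.148
```

```bash
python3 - <<'E'
from h import *
s=arm.observe();print(s['position'],s['force'],s['ft_torque'])
E
```

```text
[0.51403671 0.24721552 0.05275916] [-2.80885975 -1.63061482  5.75404776] [-0.2629294   0.50856399  0.00686725]
```

servo_tool:
  plan:
    - [[0.01,-0.1,0],[0,0,0]]
    - [[0.03,-0.2,0],[0,0,0]]
    - [[0.04,-0.3,0],[0,0,0]]
    - [[0.06,-0.4,0],[0,0,0]]
    - [[0.07,-0.5,0],[0,0,0]]
    - [[0.07,-0.5,0],[0,0,0]]

```text
clock: 10.5
position: [0.5148, 0.2423, 0.0528]
ee_rot: [2.148, 0.153, -2.148]
force: [0.4, 1.1, -0.7]
width: 0.151
```

```bash
python3 - <<'E'
from h import *
p=shot('wrist','wrist6')
s=arm.observe();R=cv2.Rodrigues(np.array(s['ee_rot']))[0];print(s['position'],np.degrees(np.arctan2(R[1,1],R[0,1])),R[:,0],s['force'],s['ft_torque'],s['clock'])
cv2.imwrite('pics/c13.png',cv2.resize(p['frame'][80:235,185:375],None,fx=4.2,fy=3.8,interpolation=3))
E
```

```text
[0.51487012 0.24228305 0.05280124] -81.87180572590768 [ 3.37940388e-04  1.28533524e-04 -9.99999935e-01] [0.0371617  0.3982742  0.02947337] [ 0.21543757 -0.05706432  0.00251927] 10.55
```

View pics/c13.png

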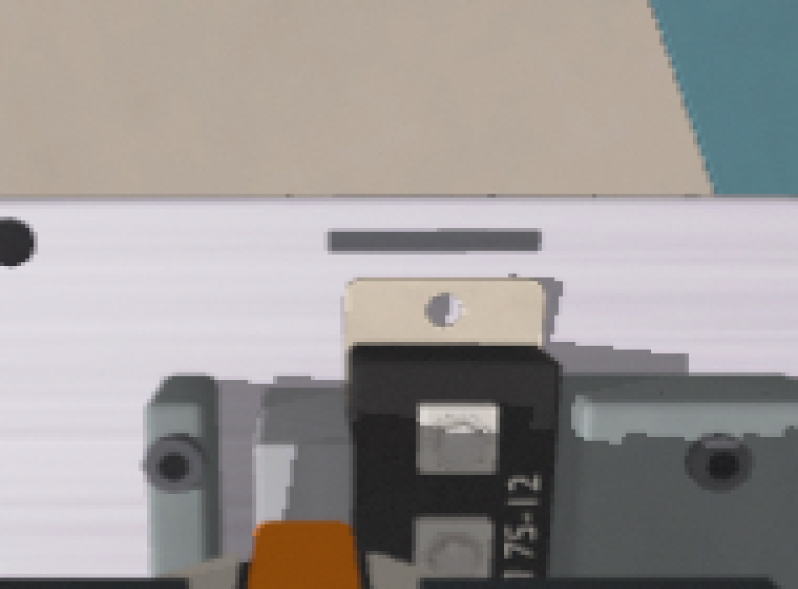

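servo_tool:
  plan:
    - [[0.01,-0.05,0],[0,0,0]]
    - [[0.01,-0.1,0],[0,0,0]]
    - [[0.01,-0.1,0],[0,0,0]]

```text
clock: 10.85
position: [0.5149, 0.2414, 0.0528]
ee_rot: [2.148, 0.153, -2.148]
force: [-1.1, 0.9, -0.6]
width: 0.149
```

servo_tool:
  plan:
    - [[0.01,-0.05,0],[0,0,0]]
    - [[0.01,-0.1,0],[0,0,0]]
    - [[0.01,-0.1,0],[0,0,0]]

```text
clock: 11.15
position: [0.515, 0.2402, 0.0528]
ee_rot: [2.148, 0.153, -2.148]
force: [-0.4, 1.3, 0.0]
width: 0.155
```

servo_tool:
  plan:
    - [[0.01,-0.05,0],[0,0,0]]
    - [[0.01,-0.1,0],[0,0,0]]
    - [[0.01,-0.1,0],[0,0,0]]

```text
clock: 11.45
position: [0.515, 0.2399, 0.0528]
ee_rot: [2.148, 0.154, -2.148]
force: [-0.8, 4.8, -1.0]
width: 0.151
```

```bash
python3 - <<'E'
from h import *
p=shot('wrist','wrist7')
s=arm.observe();R=cv2.Rodrigues(np.array(s['ee_rot']))[0];print(s['position'],np.degrees(np.arctan2(R[1,1],R[0,1])),R[:,0],s['force'],s['ft_torque'],s['clock'])
cv2.imwrite('pics/c14.png',cv2.resize(p['frame'][80:235,185:375],None,fx=4.2,fy=3.8,interpolation=3))
E
```

```text
[0.51498654 0.23987635 0.0528203 ] -81.84385931239702 [ 2.81549657e-04  9.26357646e-04 -9.99999531e-01] [-0.90049493  3.63906505 -1.01206142] [1.19998794 0.2573964  0.04316088] 11.5
```

View pics/c14.png

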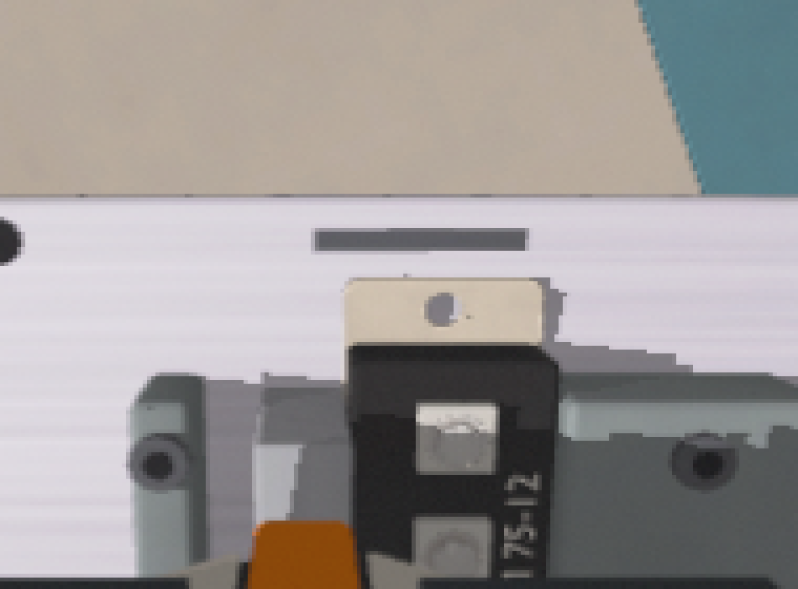

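servo_tool:
  plan:
    - [[0.01,-0.07,0],[0,0,0]]
    - [[0.01,-0.07,0],[0,0,0]]
    - [[0.01,-0.1,0],[0,0,0]]
    - [[0.02,-0.13,0],[0,0,0]]
    - [[0.02,-0.13,0],[0,0,0]]
    - [[0.02,-0.13,0],[0,0,0]]
  squeeze: 60

```text
clock: 12.1
position: [0.515, 0.2397, 0.0529]
ee_rot: [2.149, 0.157, -2.148]
force: [-1.1, 6.3, -1.5]
width: 0.15
```

```bash
python3 - <<'E'
from h import *
for i in range(4):
    p=shot('wrist','wrist8')
    s=arm.observe();R=cv2.Rodrigues(np.array(s['ee_rot']))[0];print(s['position'],np.degrees(np.arctan2(R[1,1],R[0,1])),R[:,0].round(4),s['force'],s['ft_torque'],s['clock'],s['width'])
E
```

```text
[0.51496659 0.2397378  0.05286224] -81.7906850703802 [ 3.0e-04  2.4e-03 -1.0e+00] [-0.8243032   6.93858271 -2.00901208] [1.77170195 0.30583999 0.07206564] 12.15 0.14467550696237635
[0.51495882 0.23972694 0.05289408] -81.79154963504152 [ 3.0e-04  2.3e-03 -1.0e+00] [-1.11720786  6.20094464 -2.41680636] [1.78660864 0.34664911 0.03588419] 12.2 0.15002048644942897
[0.51493678 0.23974241 0.05286584] -81.7948466164308 [ 3.0e-04  2.3e-03 -1.0e+00] [-0.883962    6.22221365 -2.01880096] [1.82129475 0.34069764 0.0566558 ] 12.25 0.15096561106931175
[0.51495977 0.239723   0.05288031] -81.79067445195513 [ 4.0e-04  2.3e-03 -1.0e+00] [-1.54603688  6.83218361 -1.72084102] [1.79521081 0.36828008 0.06750794] 12.3 0.14985321419882439
```

servo_tool:
  plan:
    - [[0.02,-0.13,0],[-0.15,0,0]]
    - [[0.02,-0.15,-0.02],[-0.2,0,0]]
    - [[0.02,-0.17,-0.02],[-0.25,0,0]]
    - [[0.02,-0.18,-0.02],[-0.25,0,0]]
    - [[0.02,-0.18,-0.02],[-0.25,0,0]]
    - [[0.02,-0.18,-0.02],[-0.25,0,0]]

```text
clock: 12.9
position: [0.5149, 0.2398, 0.0529]
ee_rot: [2.147, 0.156, -2.146]
force: [-1.5, 7.5, -1.8]
width: 0.147
```

```bash
python3 - <<'E'
from h import *
for i in range(4):
    p=shot('wrist','wrist9')
    s=arm.observe();R=cv2.Rodrigues(np.array(s['ee_rot']))[0];print(s['position'],np.degrees(np.arctan2(R[1,1],R[0,1])),R[:,0].round(4),s['force'],s['ft_torque'],s['clock'],s['width'])
cv2.imwrite('pics/c15.png',cv2.resize(p['frame'][80:235,185:375],None,fx=4.2,fy=3.8,interpolation=3))
b=shot('scene','scene9');d=shot('side','side9')
cv2.imwrite('pics/c16.png',np.hstack([cv2.resize(b['frame'][170:290,150:270],None,fx=3.3,fy=4,interpolation=3),cv2.resize(d['frame'][120:240,270:390],None,fx=3.3,fy=4,interpolation=3)]))
E
```

```text
[0.51495241 0.23972705 0.05285238] -81.7244435828461 [ 6.e-04  2.e-04 -1.e+00] [-1.4575831   7.51411864 -1.40381298] [2.18484762 0.41867191 0.03091107] 12.95 0.15139810611218074
[0.51492547 0.23979092 0.05284553] -81.72131744410734 [ 6.e-04  3.e-04 -1.e+00] [-1.05892248  7.61084258 -1.73832326] [2.10221185 0.40633938 0.03115772] 13.0 0.14898659333861647
[0.51492013 0.23977248 0.05284407] -81.72218373186323 [ 6.e-04  3.e-04 -1.e+00] [-1.16109312  8.79132872 -2.54500337] [2.16924303 0.39656906 0.08556167] 13.05 0.15065644293541275
[0.51494499 0.23975575 0.05285064] -81.72310335900511 [ 6.e-04  3.e-04 -1.e+00] [-2.12054155  7.56858335 -0.94383431] [2.16118021e+00 3.85016570e-01 3.19551916e-04] 13.1 0.1521688005989791
```

View pics/c15.png

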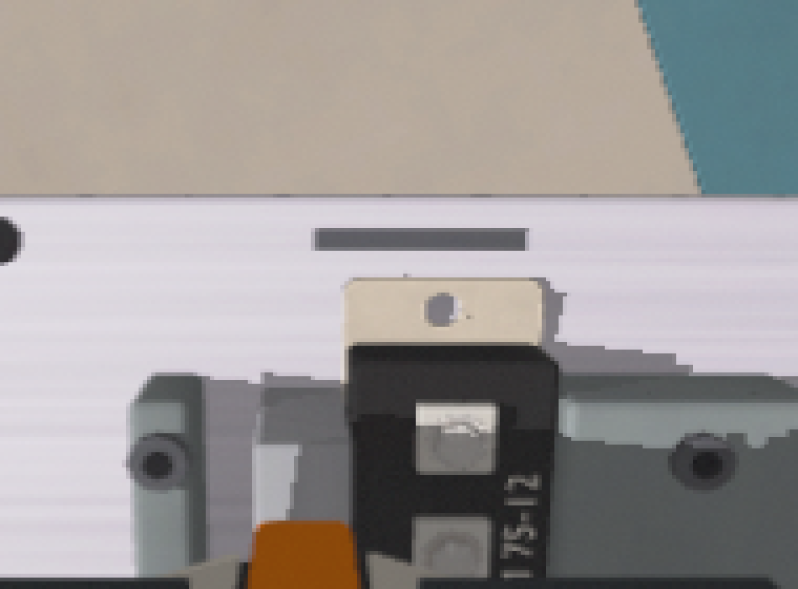

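View pics/c16.png

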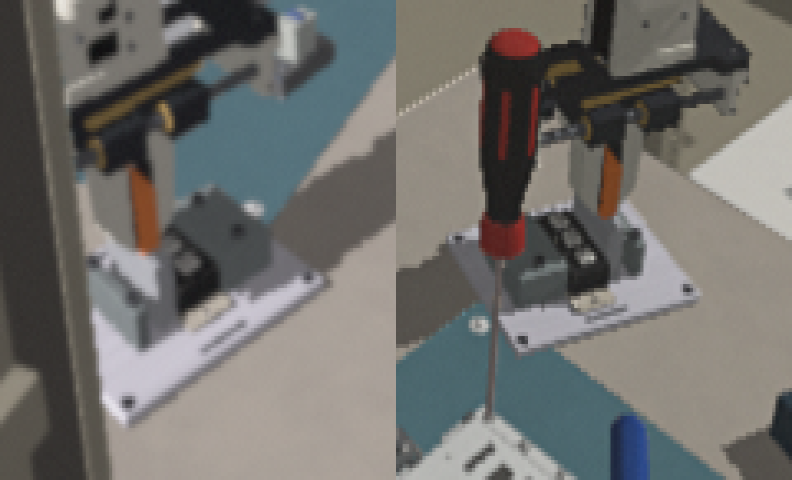

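servo_tool:
  plan:
    - [[0.02,-0.18,-0.02],[-0.15,0,0]]
    - [[0.02,-0.2,-0.02],[-0.15,0,0]]
    - [[0.03,-0.22,-0.02],[-0.15,0,0]]
    - [[0.03,-0.23,-0.02],[-0.15,0,0]]
    - [[0.03,-0.23,-0.02],[-0.15,0,0]]
    - [[0.03,-0.23,-0.02],[-0.15,0,0]]
    - [[0.03,-0.23,-0.02],[-0.15,0,0]]

```text
clock: 13.9
position: [0.5149, 0.2397, 0.0529]
ee_rot: [2.147, 0.157, -2.145]
force: [-1.1, 8.8, -2.4]
width: 0.15
```

```bash
python3 - <<'E'
from h import *
F=[]
for i in range(8):
    p=shot('wrist','wrist10')
    s=arm.observe();F.append(s['force'])
R=cv2.Rodrigues(np.array(s['ee_rot']))[0];print(s['position'],np.degrees(np.arctan2(R[1,1],R[0,1])),R[:,0].round(4),s['ft_torque'],s['clock'],s['width'])
F=np.array(F);print(F.mean(0),F.mean(0)@[-.139,.99,0],F[:,1].round(1))
E
```

```text
[0.51494925 0.239732   0.05289706] -81.64155081317031 [ 1.e-03  5.e-04 -1.e+00] [ 2.50657418  0.49813187 -0.0195001 ] 14.3 0.15207072435660293
[-1.51749124  8.98224195 -1.76884786] 9.103350813121162 [ 9.5  9.  10.   8.3  9.   8.9  9.   8.2]
```

servo_tool:
  plan:
    - [[0.03,-0.24,-0.02],[-0.15,0,0]]
    - [[0.03,-0.25,-0.03],[-0.15,0,0]]
    - [[0.03,-0.26,-0.03],[-0.15,0,0]]
    - [[0.03,-0.26,-0.03],[-0.15,0,0]]
    - [[0.03,-0.26,-0.03],[-0.15,0,0]]
    - [[0.03,-0.26,-0.03],[-0.15,0,0]]
    - [[0.03,-0.26,-0.03],[-0.15,0,0]]

```text
clock: 15.0
position: [0.5149, 0.2397, 0.0529]
ee_rot: [2.147, 0.159, -2.144]
force: [-2.2, 9.6, -1.1]
width: 0.15
```

```bash
python3 - <<'E'
from h import *
F=[]
for i in range(8):
    p=shot('wrist','wrist11')
    s=arm.observe();F.append(s['force'])
R=cv2.Rodrigues(np.array(s['ee_rot']))[0];print(s['position'],np.degrees(np.arctan2(R[1,1],R[0,1])),R[:,0].round(4),s['ft_torque'],s['clock'],s['width'])
F=np.array(F);print(F.mean(0),F.mean(0)@[-.139,.99,0],F[:,1].round(1))
cv2.imwrite('pics/c17.png',cv2.resize(p['frame'][120:235,215:345],None,fx=6,fy=5,interpolation=3))
d=shot('side','side11');cv2.imwrite('pics/c18.png',cv2.resize(d['frame'][150:230,280:380],None,fx=7,fy=7,interpolation=3))
E
```

```text
[0.51491279 0.23968684 0.0528552 ] -81.55373430925985 [ 0.0013  0.0011 -1.    ] [2.63796156 0.5396205  0.02745095] 15.4 0.14806786912845185
[-1.89635081  9.84977356 -2.07320168] 10.014868590084838 [10.5 10.2  9.8  9.   9.6  9.9 10.2  9.6]
```

View pics/c17.png

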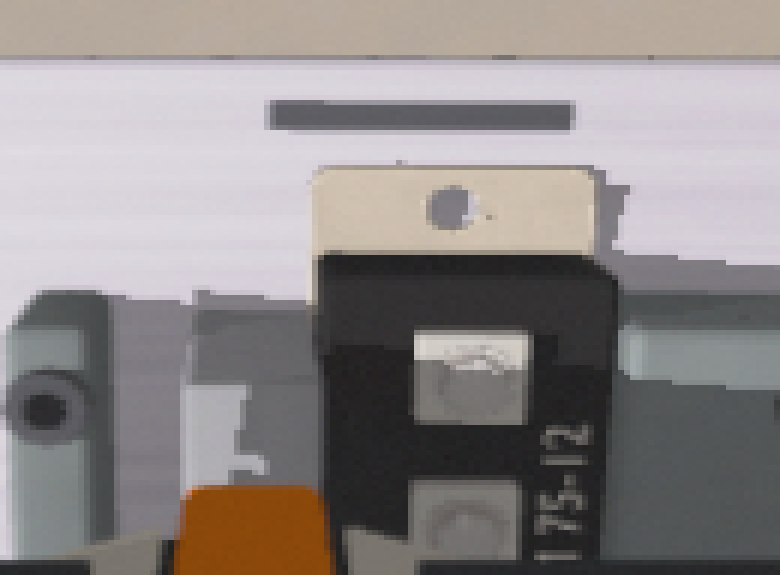

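View pics/c18.png

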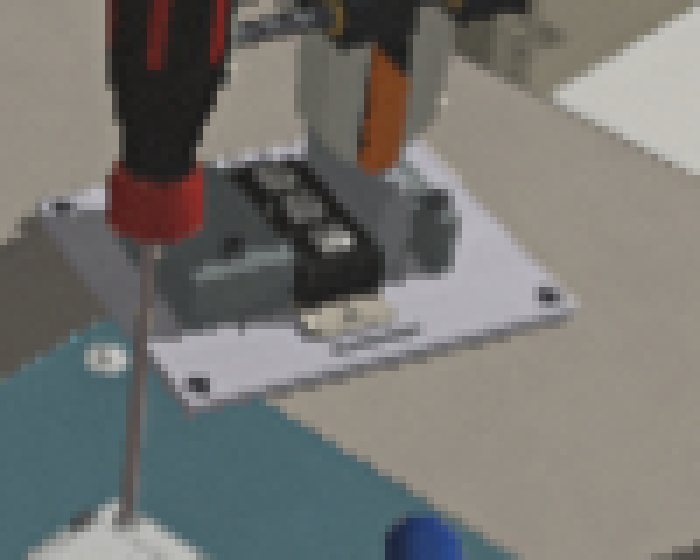

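View pics/side11.png

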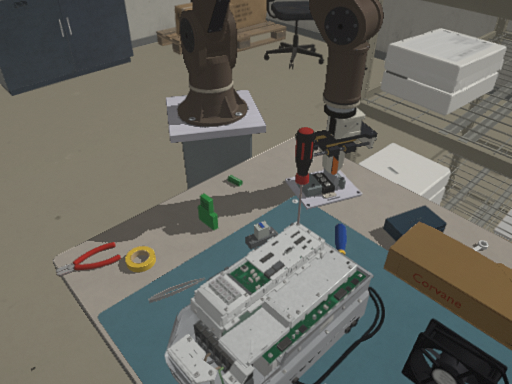

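```bash
python3 - <<'E'
from h import *
print(arm.sign_off());s=arm.observe();print(s['force'],s['clock'],s['position'])
E
```

```text
the job is handed in; nothing more can be done
None
the job is handed in; nothing more can be done
```

The job is handed in at about 15.5 s on the clock, with the spacer still gripped at 60 N and the module held against the thick block. I gripped the orange spacer by its handle and set its foot down on the plate in the wide gap beside the thin block. I then pushed the module sideways.

**Last checks before hand-in:**
- **Push:** the sideways force averaged 10.0 N over eight readings, and the position held steady.
- **Foot down:** it met the plate at the expected height and stayed there. The spacer was upright to within about 0.1°.
- **Module:** the pictures show no gap at the thick block. The arm stopped about 0.5 mm from the spacer position expected for a flush module.
- **Centring:** the spacer is about 0.5 mm off the block's middle by my main fit, and no more than about 1.6 mm off by the others.
- **Other things:** in the last side picture the relay, tape, green terminal block and green look-alike are where they were.

**What disagreed:**
- **Wrist camera:** its scale was 2–3 % off in the close views. I corrected for that and moved the spacer 2.5 mm sideways before lowering it.
- **Yaw:** the gripper turned about 0.3° while the push built up. It ended at 8.4°, against my jig estimates of 8.0° to 8.4°.

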